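# Fit a bayonet exhaust filter and close the locked filter drawer of a bench vacuum unit

### The job

Fit the fresh exhaust filter (white with a blue band) into the open drawer of the vacuum unit: set it fully down in the bayonet collar with its lugs through the slots and twist it clockwise to the stop. Then press the blue release lever on the drawer's slide to free the locked drawer and push the drawer fully home, and leave the brown spent filter and everything else on the bench where it stands.

Things in the scene. Friction and masses are not known exactly. Their poses are not given: they have to be found in the camera images.
- vacuum_unit: Fixed bench vacuum unit, white housing 145 deep x 220 wide x 190 high, blue fascia. Origin under the housing's centre on the bench; x points to its back, z up; its flat upright front face is the plane x = -72.5. The drawer slides in below the fascia; bay opening 84 high: a filter not seated in the collar is too tall to pass. Drawer side walls reach z = 45.
- socket (a point): Centre of the bayonet collar's floor in the drawer, 14 above the bench. Black collar on a grey disc: inner radius 26, outer 36, 15 high, two slots 13 wide, 180 deg apart. x axis: line of the filter's lugs when at the stop (red marks). The slots (white marks) lie 50 deg counterclockwise of it from above: push down there 15 to the floor, then twist 50 deg clockwise.
- drawer_front (a point): Centre of the outer face of the drawer's front panel (216 wide, z 6 to 80, 12 thick), at z = 48; its axes are the unit's: push along +x. When home the panel's back lies on the housing face, which rises behind it to z = 190, so the tool must lean back toward the robot.
- release_pad (a point): Middle of the top of the blue thumb pad of the release lever, on the drawer's left side (83 to +y of the unit's mid-line), z = 58 at rest, 47 before the housing face when locked. Pad 34 long (x) x 20 wide (y); at its rear, 18 past this point, a lip stands 11 above it to push against. Lever pivot: 59 before this point. Housing and fascia rise behind: lean the tool back.
- filter_drawer (a joint): Drawer slide, m: 0 = fully extended and locked by the lever's tooth, 0.115 = fully home against its stop; about 2 N of friction, stays where left.
- release_lever (a joint): Release lever, rad: 0 = up (locked), 0.13 = pressed to its stop (pad 8 mm lower); sprung, 2.5 N to start, 6.5 N at the bottom. Over 0.065 the tooth clears the catch: keep it pressed while pushing the drawer in the first 10 to 20 mm; then it may be let go, rides under its rail at about 0.06, and the drawer runs free.
- fresh_filter: Loose fresh filter, white with a blue band, 0.1 to 0.2 kg: body 48 diameter x 42 high, on top a paddle grip 44 long (x) x 14 thick (y) x 20 high (z 42 to 62) with a red dot at one end. Two lugs at the foot under the paddle's ends, along +x and -x: 8 wide, out to radius 31, z 2 to 8; either way round fits. Origin: centre of the underside.
- spent_filter: Loose spent filter, same shape, beige with a brown band. Origin at the centre of the underside. To be left alone.
- bench_timer: Loose white timer, 27 x 68 x 60 high, bystander. Origin at the underside.
- petri_a: Loose petri dish, 90 diameter x 15, bystander.
- marker_blue: Loose blue-capped marker lying flat, 138 long, bystander.
- water_c: Loose small white bottle, 48 diameter x 88 high, bystander.
Not all that is in view belongs to the job. What is shaped like the fresh_filter but pink or purple is not meant.

How it is judged:
By the outcome, as a careful person would: the job done as asked, in the order asked, and still so for the second after the job is handed in, with the robot touching nothing.
It also fails if it takes over 58 s, if anything falls off the work surface, if the arm or the gripper's body presses on something with over 40 N, if the wrist force passes 120 N, or if a joint passes its speed limit or range.

### The arm

A 6-joint arm with a two-finger parallel gripper is mounted at the origin on a cart in front of the work surface, level with it; the furniture and walls round the work are solid. World frame = base frame: x ahead of the robot, y to its left, z up, the work surface at z = 0. Lengths are in m, angles in rad, forces in N, time in s.
With the tool pointing down it reaches from about 0.35 to 0.975 m from the base axis. Payload 4.9 kg.
Tool frame: the origin (TCP) lies at the very end of the fingers, on their centre line; the grasp point (between the pads) lies 19 mm behind it; z points along the fingers, y is the line along which they close (so a half turn about z gives the same grasp; the last joint's range is limited). The gripper opens to 85 mm and grips with 20 to 120 N. Pads are 22 mm wide; open, the fingers measure 114 mm over their backs; the gripper's body (76 mm by 85 mm) begins 54 mm behind the grasp point. The pads swing forward as they close: fully open they stand 13 mm farther back than shut.
Start: joints at [-1.421, 0.053, 1.613, -0, 1.476, -0.119], TCP at [0.166, -0.603, 0.231] pointing down, gripper open.
Joint ranges: [-3.01, 3.01], [-1.01, 2.22], [0.06, 2.58], [-1.02, 4.17], [0.09, 2.62], [-3.14, 3.14]. Speed limits (rad/s): [2.57, 2.57, 3.14, 3.14, 3.14, 3.14].

### API

Orientations are given as a unit quaternion [w, x, y, z].
In Python, from plant import state, optics, ticket, nets gives the robot as it stands. The module is installed in compiled form; this text tells all that it offers.
- The arm moves only by the shell command python3 -m inch 'ROWS' [OPENING]. ROWS is JSON, a list of rows, each an object of numbers: "dx", "dy", "dz": the shift along the tool's x, y, z as a fraction of full scale; "rx", "ry", "rz": the turn, a rotation vector about the tool's x, y, z as a fraction of full scale. In form: [{"dx": .., "dy": .., "dz": .., "rx": .., "ry": .., "rz": ..}, ...]. A call has 1 to 5 rows; each row is the pose to reach, as a shift and turn from the pose commanded when the call began, along the tool's axes at that moment; what a row does not reach only later rows make up. Full scale, the value 1, is 0.8 m for a shift and 1.5 rad for a turn. A row lasts 1/10 s, in which the tool goes at most 50 mm and 8.59 degrees, less where a joint would pass 70% of its speed; a pose out of reach is approached as far as the arm can. A call with a number of a shift or a turn outside -1 to 1 is refused whole. A call with a gripper value outside its range is refused whole. OPENING is the opening, from -1 (shut) to 1 (fully open), set as the call begins (- or left out, the last holds). The fingers move at their own pace and stop on an object; the grip force is fixed at half the most. Time passes only in rows, so rows that repeat a pose let the fingers close. It gives the time, the measured TCP pose, the force, the opening and the grip force at its end, in the units of the state.
- state(): the state, without advancing time (a new reading comes with each control period).
- optics.grab_frame(name): name is "side" or "top" or "wrist"; returns the picture (480x640x3 uint8, red, green, blue); there is no depth.
- optics.camera_info(name): a dict with "fx", "fy", "cx", "cy" (pixels), "k1" (the pictures are not rectified: a ray, as slopes to the right and down, at radius r is drawn at 1 + k1 r^2 times it, then the intrinsics apply), "R" (3x3) and "t" (3): a world point X has camera coordinates R X + t. Camera axes: x right, y down, z forward; pixel columns grow to the right and rows downward; lengths in m; the calibration is good to about 2 mm. A picture is of the moment at which its call begins: read the wrist's pose just before it. camera_info takes no time and is no camera call; for the wrist camera it gives the pose at the moment of the call.
- ticket.job_done(): hands the job in; it is judged then, once.
Trained networks look in the newest picture that a camera, given by its name, has taken for a name from the list of things; names that differ only in an ending like _2 or _b are one class to them, and where a whole thing is asked for, a point or a joint stands for the part that bears it (a point fixed in the world has none). Each returns a list of dicts, best first, with "confidence" (0 to 1); they miss things now and then, are a little off and sometimes report something else, mostly with a low value. They report only what shows in the picture. A call takes as long as a camera call. They do not tell look-alikes from the thing itself.
- nets.boxes_of(camera, name): "bbox" ([centre column, centre row, width, height] in pixels, round what is visible of it).
- nets.outline_of(camera, name): "pixels" (480x640 bool, what is visible of it) and "bbox" ([centre column, centre row, width, height] in pixels, round what is visible of it).
The state is a dict: "time": time; "joint_pos": joint angles; "joint_vel": joint speeds; "joint_efforts": joint torques, N m; "tool_pos": TCP position; "tool_rot": TCP orientation; "contact_force": force on the tool from outside, world axes, zero at the start; "ft_torque": the same for the moment, N m; "gripper_width": opening from 0.0 (shut) to 1.0 (fully open); "grasp_force": force on a finger pad.
Only numpy, scipy, OpenCV 4.12 (cv2) and the standard library are available. Lean on these libraries where they do the work, as an engineer would, in place of code of your own. Each camera call takes 0.05 s, during which the arm holds its last target. There are 200 camera calls.

## Working session

There is one attempt and no reset: what is moved stays moved. The work goes in short steps, Python scripts to look and compute and a shell command to move; the robot and the scene stay as the last step left them, time stands still between calls to the robot, and variables do not carry over. Pictures are saved under pics/ and viewed, at most 10 in all, crops included, and the job is handed in when it is done.

```bash
mkdir -p pics; cat > h.py <<'E'
import numpy as np, cv2
from scipy.spatial.transform import Rotation as Rn
from plant import state, optics, ticket, nets
def tool():
    s=state(); q=s['tool_rot']; return np.array(s['tool_pos']), Rn.from_quat([q[1],q[2],q[3],q[0]]).as_matrix()
def ray(ci,u,v):
    x,y=(u-ci['cx'])/ci['fx'],(v-ci['cy'])/ci['fy']; a,b=x,y
    for _ in range(20):
        k=1+ci['k1']*(a*a+b*b); a,b=x/k,y/k
    R=np.array(ci['R']); t=np.array(ci['t']); return -R.T@t, R.T@np.array([a,b,1])
def onz(ci,u,v,z):
    o,d=ray(ci,u,v); return o+d*(z-o[2])/d[2]
def proj(ci,X):
    c=np.array(ci['R'])@np.array(X)+np.array(ci['t']); a,b=c[:2]/c[2]; k=1+ci['k1']*(a*a+b*b)
    return ci['fx']*a*k+ci['cx'], ci['fy']*b*k+ci['cy']
def save(n,im): cv2.imwrite('pics/'+n+'.png',cv2.cvtColor(im,cv2.COLOR_RGB2BGR))
E
python3 - <<'E'
from h import *
ims=[]
for c in ('top','side'):
    im=optics.grab_frame(c); save(c+'0',im)
    ci=optics.camera_info(c); np.save(c+'.npy',ci,allow_pickle=True); print(c,ci)
    for n in ('fresh_filter','spent_filter','vacuum_unit','socket','release_pad','bench_timer','water_c'):
        print(n,[(np.round(d['bbox']),round(d['confidence'],2)) for d in nets.boxes_of(c,n)[:4]])
p,R=tool();print(p,R)
E
```

```text
top {'fx': 573.3219265627248, 'fy': 573.3219265627248, 'cx': 327.3724535826451, 'cy': 241.46814060224787, 'k1': -0.17318873697472403, 'R': array([[-0.00595433, -0.99989326,  0.01334208],
       [-0.99172844,  0.00419393, -0.12828528],
       [ 0.12821563, -0.01399557, -0.99164756]]), 't': array([-0.1064696 ,  0.53024751,  1.48100994])}
fresh_filter [(array([363., 300.,  21.,  23.]), 0.79), (array([419., 227.,  24.,  27.]), 0.74), (array([397., 276.,  17.,  23.]), 0.64)]
spent_filter [(array([383., 228.,  18.,  18.]), 0.78)]
vacuum_unit [(array([240., 219., 114., 129.]), 0.62)]
socket [(array([251., 254.,  89.,  62.]), 0.68)]
release_pad [(array([216., 258.,  18.,  39.]), 0.67)]
bench_timer [(array([356., 190.,  22.,  18.]), 0.49)]
water_c [(array([486., 224.,  24.,  24.]), 0.85)]
side {'fx': 486.90842299506266, 'fy': 486.90842299506266, 'cx': 311.5784566463838, 'cy': 235.8564036436053, 'k1': -0.09178143257727493, 'R': array([[ 0.98342002,  0.1811367 ,  0.00863483],
       [ 0.15667133, -0.82468693, -0.54345705],
       [-0.09131899,  0.53579937, -0.83939256]]), 't': array([-0.50575063, -0.13816053,  1.45463724])}
fresh_filter [(array([264., 299.,  21.,  24.]), 0.81), (array([311., 332.,  16.,  28.]), 0.6), (array([247., 263.,  18.,  22.]), 0.56)]
spent_filter [(array([317., 296.,  14.,  23.]), 0.65)]
vacuum_unit [(array([342., 169., 104., 101.]), 0.82)]
socket [(array([315., 184.,  49.,  66.]), 0.85), (array([320., 131.,   3.,  32.]), 0.47)]
release_pad [(array([314., 160.,  36.,   9.]), 0.75), (array([315., 185.,  46.,  71.]), 0.55)]
bench_timer [(array([359., 278.,  20.,  32.]), 0.89)]
water_c [(array([298., 404.,  25.,  29.]), 0.88)]
[ 0.16596178 -0.60256162  0.23131504] [[ 9.64108799e-01  2.65507485e-01  8.00011989e-06]
 [ 2.65507485e-01 -9.64108798e-01 -3.88632779e-05]
 [-2.60550518e-06  3.95925198e-05 -9.99999999e-01]]
```

View pics/top0.png

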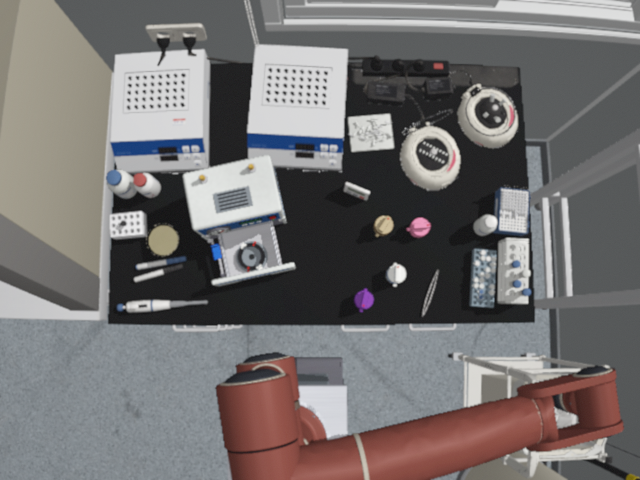

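View pics/side0.png

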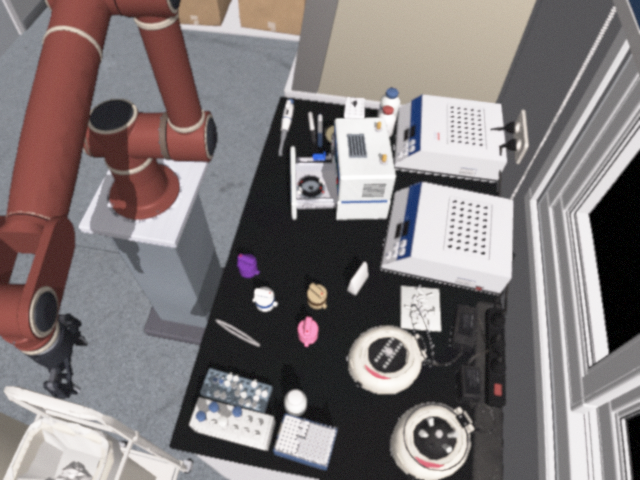

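The top view shows four filter-shaped things: white at (397,274), purple at (364,300), pink at (420,228) and beige at (384,227). The white one with the blue band (side view: 264,299) fits the fresh filter. The drawer is open at (251,256) with the blue pad at (216,252). I'll confirm the white one in a crop and measure.

```bash
python3 - <<'E'
from h import *
T=np.load('top.npy',allow_pickle=True).item();S=np.load('side.npy',allow_pickle=True).item()
def tri(a,b):
    o1,d1=ray(T,*a);o2,d2=ray(S,*b);d1/=np.linalg.norm(d1);d2/=np.linalg.norm(d2)
    A=np.c_[d1,-d2];s=np.linalg.lstsq(A,o2-o1,rcond=None)[0];return (o1+d1*s[0]+o2+d2*s[1])/2,np.linalg.norm(o1+d1*s[0]-o2-d2*s[1])
print('filter',tri((397,275),(264,299)),onz(T,397,275,.035),onz(S,264,299,.03))
print('socket',onz(T,251,257,.029),onz(S,312,186,.029))
print('pad',onz(T,216,252,.058),onz(S,320,157,.058))
a=onz(T,212,285,.08);b=onz(T,295,266,.08);print('panel top ends',a,b,np.linalg.norm(a-b),np.degrees(np.arctan2(*(b-a)[:2])))
t=cv2.imread('pics/top0.png');s=cv2.imread('pics/side0.png')
f=lambda x:cv2.resize(x,(400,400),interpolation=cv2.INTER_CUBIC)
cv2.imwrite('pics/crop.png',np.vstack([np.hstack([f(t[240:320,340:420]),f(s[255:335,225:305])])]))
cv2.imwrite('pics/crop2.png',np.hstack([f(t[205:305,200:300]),f(s[135:235,270:370])]))
E
```

```text
filter (array([ 0.44261066, -0.29328644,  0.0212183 ]), np.float64(0.004114687724601258)) [ 0.43976272 -0.29222536  0.035     ] [ 0.44610869 -0.29642343  0.03      ]
socket [0.48982871 0.09330955 0.029     ] [0.49943218 0.0860595  0.029     ]
pad [0.50024264 0.18177665 0.058     ] [0.50683502 0.17685839 0.058     ]
panel top ends [0.41302831 0.18675507 0.08      ] [ 0.46111561 -0.02557482  0.08      ] 0.21770708214743847 167.2392301581734
```

View pics/crop.png

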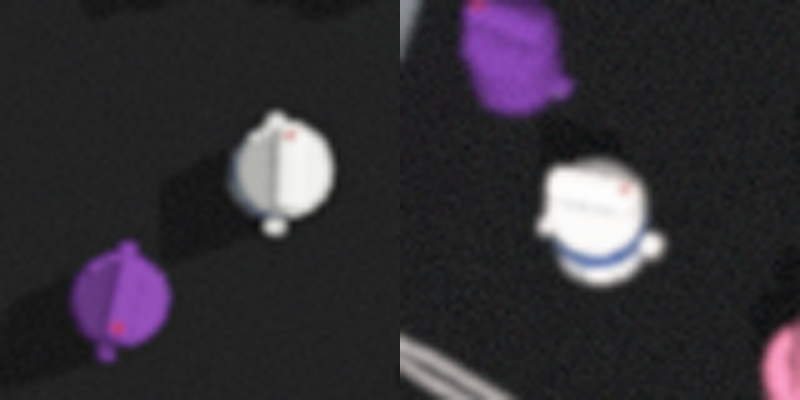

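View pics/crop2.png

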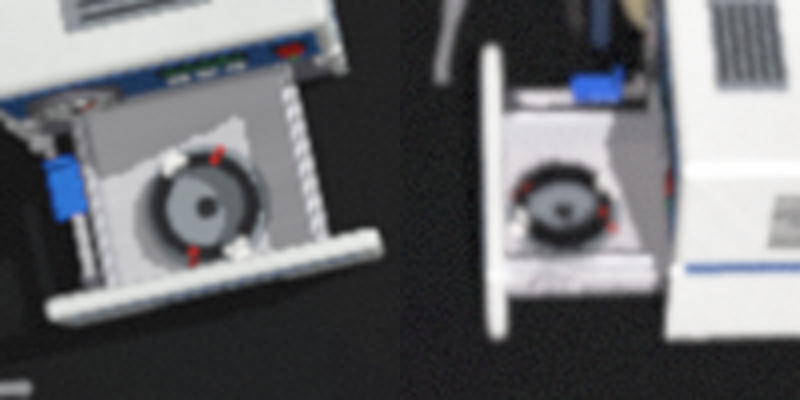

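The crop confirms it: white body, blue band, red dot, with the paddle roughly along world x. In the drawer, the red marks lie on a line at about -13° and the white slot marks at about +37°. Next I move over the filter.

```bash
python3 -m inch '[{"dx":0.217,"dy":-0.141},{"dx":0.217,"dy":-0.141},{"dx":0.217,"dy":-0.141},{"dx":0.217,"dy":-0.141},{"dx":0.217,"dy":-0.141}]' 1
python3 -m inch '[{"dx":0.217,"dy":-0.141,"rz":0.179},{"dx":0.217,"dy":-0.141,"rz":0.179},{"dx":0.217,"dy":-0.141,"rz":0.179},{"dx":0.217,"dy":-0.141,"rz":0.179},{"dx":0.217,"dy":-0.141,"rz":0.179}]'
python3 - <<'E'
from h import *
p,R=tool();print(p,R.round(3),state()['time'])
ci=optics.camera_info('wrist');im=optics.grab_frame('wrist');np.save('w1.npy',ci,allow_pickle=True);save('w1',im)
print(-np.array(ci['R']).T@ci['t'],np.array(ci['R']).round(2))
for d in nets.boxes_of('wrist','fresh_filter'): print(np.round(d['bbox']),d['confidence'])
E
```

```text
[ 0.16596178 -0.60256162  0.23131504] [[ 0.964  0.266  0.   ]
 [ 0.266 -0.964 -0.   ]
 [-0.     0.    -1.   ]] 0.8
[ 0.23661944 -0.58258913  0.37407525] [[ 0.27 -0.96  0.  ]
 [-0.92 -0.25  0.29]
 [-0.28 -0.08 -0.96]]validation failed for argument at $[0]...
validation failed for argument at $[0]...
```

View pics/w1.png

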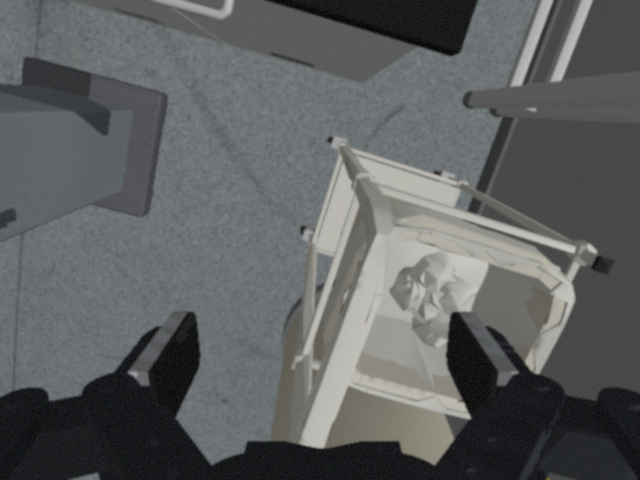

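The calls were refused, so the arm didn't move: each row needs all six keys. The picture shows only the floor and a basket.

```bash
python3 -m inch '[{"dx":0.217,"dy":-0.141,"dz":0,"rx":0,"ry":0,"rz":0},{"dx":0.217,"dy":-0.141,"dz":0,"rx":0,"ry":0,"rz":0},{"dx":0.217,"dy":-0.141,"dz":0,"rx":0,"ry":0,"rz":0},{"dx":0.217,"dy":-0.141,"dz":0,"rx":0,"ry":0,"rz":0},{"dx":0.217,"dy":-0.141,"dz":0,"rx":0,"ry":0,"rz":0}]' 1
python3 -m inch '[{"dx":0.1,"dy":-0.07,"dz":0,"rx":0,"ry":0,"rz":0.179},{"dx":0.2,"dy":-0.141,"dz":0,"rx":0,"ry":0,"rz":0.179},{"dx":0.2,"dy":-0.141,"dz":0,"rx":0,"ry":0,"rz":0.179},{"dx":0.2,"dy":-0.141,"dz":0,"rx":0,"ry":0,"rz":0.179},{"dx":0.2,"dy":-0.141,"dz":0,"rx":0,"ry":0,"rz":0.179}]'
python3 - <<'E'
from h import *
p,R=tool();print(p,R.round(3),state()['time'])
ci=optics.camera_info('wrist');im=optics.grab_frame('wrist');np.save('w1.npy',ci,allow_pickle=True);save('w2',im)
for d in nets.boxes_of('wrist','fresh_filter'): print(np.round(d['bbox']),d['confidence'])
E
```

```text
time: 1.4
tool_pos: [0.3061, -0.4444, 0.2315]
tool_rot: [-0.0, 0.991, 0.136, 0.001]
contact_force: [0.4, -1.1, 0.4]
gripper_width: 0.999
grasp_force: 0.0
time: 1.9
tool_pos: [0.4303, -0.293, 0.2315]
tool_rot: [-0.0, 1.0, 0.004, 0.001]
contact_force: [-0.7, -0.4, -0.5]
gripper_width: 1.0
grasp_force: 0.0
[ 0.43025221 -0.29303803  0.23154054] [[ 1.     0.007  0.001]
 [ 0.007 -1.     0.001]
 [ 0.001 -0.001 -1.   ]] 1.9
[323. 186.  60.  76.] 0.92
[221. 262.  63.  79.] 0.89
[407.  30.  84.  60.] 0.59
```

View pics/w2.png

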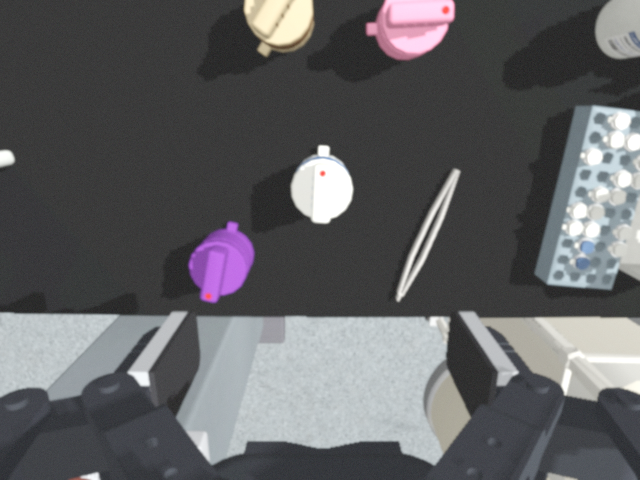

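The wrist view shows the white filter at (322,187), its paddle running from about (323,167) to (321,218). Purple is at (221,262), tweezers at (428,235).

```bash
python3 - <<'E'
from h import *
ci=np.load('w1.npy',allow_pickle=True).item()
a=onz(ci,323,166,.062);b=onz(ci,320.5,218,.062);print(a,b,np.linalg.norm(a-b),np.degrees(np.arctan2(*(a-b)[[1,0]])),(a+b)/2)
print('lug',onz(ci,323.5,151,.008)); print('body ctr',onz(ci,322,187,.042),'purple',onz(ci,222,258,.042),'tweez',onz(ci,428,235,.0))
print('proj check',proj(ci,[*((a+b)/2)[:2],.062]))
E
```

```text
[ 0.46426758 -0.29257267  0.062     ] [ 0.42517422 -0.29095981  0.062     ] 0.03912662420459533 -2.3624889757601193 [ 0.4447209  -0.29176624  0.062     ]
lug [ 0.47017344 -0.29294539  0.008     ]
body ctr [ 0.44530696 -0.29191573  0.042     ] purple [ 0.38549243 -0.20941531  0.042     ] tweez [ 0.39432543 -0.38944954  0.        ]
proj check (np.float64(321.7281662775775), np.float64(192.44494243015043))
```

```bash
python3 -m inch '[{"dx":0.017,"dy":-0.0015,"dz":0.06,"rx":0,"ry":0,"rz":0.032},{"dx":0.017,"dy":-0.0015,"dz":0.12,"rx":0,"ry":0,"rz":0.032},{"dx":0.017,"dy":-0.0015,"dz":0.18,"rx":0,"ry":0,"rz":0.032},{"dx":0.017,"dy":-0.0015,"dz":0.22,"rx":0,"ry":0,"rz":0.032},{"dx":0.017,"dy":-0.0015,"dz":0.23,"rx":0,"ry":0,"rz":0.032}]' 1
python3 -m inch '[{"dx":0,"dy":0,"dz":0,"rx":0,"ry":0,"rz":0},{"dx":0,"dy":0,"dz":0,"rx":0,"ry":0,"rz":0},{"dx":0,"dy":0,"dz":0,"rx":0,"ry":0,"rz":0},{"dx":0,"dy":0,"dz":0,"rx":0,"ry":0,"rz":0},{"dx":0,"dy":0,"dz":0,"rx":0,"ry":0,"rz":0}]' -1
python3 -m inch '[{"dx":0,"dy":0,"dz":0,"rx":0,"ry":0,"rz":0},{"dx":0,"dy":0,"dz":0,"rx":0,"ry":0,"rz":0},{"dx":0,"dy":0,"dz":0,"rx":0,"ry":0,"rz":0}]' -1
```

```text
time: 2.5
tool_pos: [0.4374, -0.2945, 0.0424]
tool_rot: [-0.003, 1.0, -0.025, -0.004]
contact_force: [0.3, -0.1, 0.0]
gripper_width: 1.001
grasp_force: 0.0
time: 3.0
tool_pos: [0.4421, -0.2956, 0.0487]
tool_rot: [0.001, 1.0, -0.024, 0.001]
contact_force: [-0.0, -1.2, -2.3]
gripper_width: 0.149
grasp_force: 45.1
time: 3.3
tool_pos: [0.4419, -0.2955, 0.0483]
tool_rot: [0.0, 1.0, -0.024, 0.001]
contact_force: [-0.6, 2.4, 4.9]
gripper_width: 0.146
grasp_force: 64.4
```

Grasped. I'll lift, carry it to a view point before the drawer, and look.

```bash
python3 -m inch '[{"dx":0,"dy":0,"dz":-0.06,"rx":0,"ry":0,"rz":0},{"dx":0,"dy":0,"dz":-0.12,"rx":0,"ry":0,"rz":0},{"dx":0,"dy":0,"dz":-0.18,"rx":0,"ry":0,"rz":0},{"dx":-0.01,"dy":-0.05,"dz":-0.24,"rx":0,"ry":0,"rz":0},{"dx":-0.02,"dy":-0.1,"dz":-0.25,"rx":0,"ry":0,"rz":0}]'
python3 -m inch '[{"dx":-0.01,"dy":-0.06,"dz":0,"rx":0,"ry":0,"rz":0},{"dx":-0.02,"dy":-0.12,"dz":0,"rx":0,"ry":0,"rz":0},{"dx":-0.03,"dy":-0.18,"dz":0,"rx":0,"ry":0,"rz":0},{"dx":-0.04,"dy":-0.24,"dz":0,"rx":0,"ry":0,"rz":0},{"dx":-0.05,"dy":-0.30,"dz":0,"rx":0,"ry":0,"rz":0}]'
python3 -m inch '[{"dx":0,"dy":-0.06,"dz":0,"rx":0,"ry":0,"rz":-0.09},{"dx":0,"dy":-0.08,"dz":0,"rx":0,"ry":0,"rz":-0.186},{"dx":0,"dy":-0.08,"dz":0,"rx":0,"ry":0,"rz":-0.186},{"dx":0,"dy":-0.08,"dz":0,"rx":0,"ry":0,"rz":-0.186}]'
python3 - <<'E'
from h import *
p,R=tool();print(p,R.round(3),state()['time'])
ci=optics.camera_info('wrist');im=optics.grab_frame('wrist');np.save('w3.npy',ci,allow_pickle=True);save('w3',im)
for n in ('socket','release_pad'):
  for d in nets.boxes_of('wrist',n): print(n,np.round(d['bbox']),d['confidence'])
E
```

```text
time: 3.8
tool_pos: [0.4304, -0.2181, 0.2508]
tool_rot: [0.002, 1.0, -0.025, 0.002]
contact_force: [1.0, 1.5, -0.6]
gripper_width: 0.148
grasp_force: 63.5
time: 4.3
tool_pos: [0.3998, 0.0265, 0.2455]
tool_rot: [0.0, 1.0, -0.024, -0.0]
contact_force: [0.8, 0.3, -1.6]
gripper_width: 0.145
grasp_force: 63.5
time: 4.7
tool_pos: [0.4036, 0.0886, 0.2456]
tool_rot: [0.0, 0.993, 0.115, -0.001]
contact_force: [0.7, 0.2, -1.8]
gripper_width: 0.145
grasp_force: 63.5
[0.40355771 0.0886301  0.2455888 ] [[ 0.974  0.228 -0.002]
 [ 0.228 -0.974 -0.001]
 [-0.002  0.    -1.   ]] 4.7
socket [342.  86. 298. 171.] 0.96
release_pad [227.  73.  45. 146.] 0.31
```

View pics/w3.png

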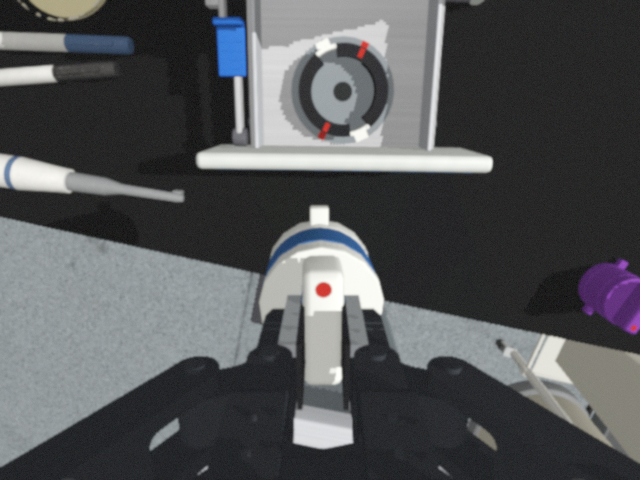

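The view shows the collar centred at (343,90), red marks at (363,50) and (325,130), white slots at (325,46) and (361,133), and the blue pad at (231,50) with its lip at (229,20). The filter is held with its front lug tip at (320,207).

```bash
python3 - <<'E'
from h import *
ci=np.load('w3.npy',allow_pickle=True).item();p,R=tool()
deg=lambda v:np.degrees(np.arctan2(v[1],v[0]))
print('hole',onz(ci,343,91,.014),'ring top',onz(ci,343.5,90,.029))
r1,r2=onz(ci,363,50,.029),onz(ci,325,130,.029);print('red',(r1+r2)/2,deg(r1-r2),np.linalg.norm(r1-r2))
w1,w2=onz(ci,325,46,.029),onz(ci,361,133,.029);print('white',(w1+w2)/2,deg(w1-w2),np.linalg.norm(w1-w2))
a,b=onz(ci,197,157,.08),onz(ci,491,159,.08);print('panel',a,b,np.linalg.norm(a-b),deg(a-b)-90,(a+b)/2)
print('pad ctr',onz(ci,231,52,.058),'pad corners',onz(ci,217,76,.058),onz(ci,246,76,.058))
print('hinge',onz(ci,240,136,.058))
for z in (.197,.205): print('lug tool frame',R.T@(onz(ci,320,207,z)-p))
print('pad top / dot', R.T@(onz(ci,323,289,.1975+.062)-p), R.T@(onz(ci,323,262,.1975+.062)-p))
print('band sides',R.T@(onz(ci,268,262,.197+.03)-p),R.T@(onz(ci,374,262,.197+.03)-p))
E
```

```text
hole [0.4931244  0.09250262 0.014     ] ring top [0.49323615 0.09283424 0.029     ]
red [0.49259491 0.09262493 0.029     ] -12.693673278001521 0.06797317548310614
white [0.49281751 0.09274936 0.029     ] 37.25667183794474 0.07274860937817233
panel [0.42258655 0.18614683 0.08      ] [ 0.46954356 -0.0202202   0.08      ] 0.21164194149171495 12.818893602389522 [0.44606506 0.08296332 0.08      ]
pad ctr [0.49885745 0.17917175 0.058     ] pad corners [0.48041155 0.18634988 0.058     ] [0.48513438 0.16561604 0.058     ]
hinge [0.44182998 0.16229578 0.058     ]
lug tool frame [ 0.03020351 -0.00267279  0.04904756]
lug tool frame [ 0.0320071  -0.00262696  0.04104626]
pad top / dot [ 0.01678958 -0.00133605 -0.01344239] [ 0.02621373 -0.00135366 -0.01344926]
band sides [ 0.01428357 -0.02345692  0.01905448] [0.01434575 0.01925273 0.01906402]
```

The socket centre comes out at (0.493, 0.093), slots at 37.3°, stop at -12.7°, unit yaw 12.8°. I want the camera on the robot's side for the insertion, so I turn the tool half round. On the way I measure again from the opposite side, which cancels the camera bias.

```bash
for i in 1; do python3 -m inch '[{"dx":0,"dy":0,"dz":-0.08,"rx":0,"ry":0,"rz":-0.1},{"dx":0,"dy":0,"dz":-0.08,"rx":0,"ry":0,"rz":-0.2},{"dx":0,"dy":0,"dz":-0.08,"rx":0,"ry":0,"rz":-0.3},{"dx":0,"dy":0,"dz":-0.08,"rx":0,"ry":0,"rz":-0.4},{"dx":0,"dy":0,"dz":-0.08,"rx":0,"ry":0,"rz":-0.5}]'; done
python3 -m inch '[{"dx":0,"dy":0,"dz":0,"rx":0,"ry":0,"rz":-0.1},{"dx":0,"dy":0,"dz":0,"rx":0,"ry":0,"rz":-0.2},{"dx":0,"dy":0,"dz":0,"rx":0,"ry":0,"rz":-0.3},{"dx":0,"dy":0,"dz":0,"rx":0,"ry":0,"rz":-0.4},{"dx":0,"dy":0,"dz":0,"rx":0,"ry":0,"rz":-0.5}]'
python3 -m inch '[{"dx":0,"dy":0,"dz":0,"rx":0,"ry":0,"rz":-0.1},{"dx":0,"dy":0,"dz":0,"rx":0,"ry":0,"rz":-0.2},{"dx":0,"dy":0,"dz":0,"rx":0,"ry":0,"rz":-0.3},{"dx":0,"dy":0,"dz":0,"rx":0,"ry":0,"rz":-0.4},{"dx":0,"dy":0,"dz":0,"rx":0,"ry":0,"rz":-0.5}]'
python3 -m inch '[{"dx":0,"dy":0,"dz":0,"rx":0,"ry":0,"rz":-0.1},{"dx":0,"dy":0,"dz":0,"rx":0,"ry":0,"rz":-0.2},{"dx":0,"dy":0,"dz":0,"rx":0,"ry":0,"rz":-0.3},{"dx":0,"dy":0,"dz":0,"rx":0,"ry":0,"rz":-0.4},{"dx":0,"dy":0,"dz":0,"rx":0,"ry":0,"rz":-0.5}]'
python3 -m inch '[{"dx":-0.06,"dy":0.01,"dz":0,"rx":0,"ry":0,"rz":-0.094},{"dx":-0.12,"dy":0.01,"dz":0,"rx":0,"ry":0,"rz":-0.094},{"dx":-0.18,"dy":0.01,"dz":0,"rx":0,"ry":0,"rz":-0.094},{"dx":-0.223,"dy":0.01,"dz":0,"rx":0,"ry":0,"rz":-0.094},{"dx":-0.223,"dy":0.01,"dz":0,"rx":0,"ry":0,"rz":-0.094}]'
python3 - <<'E'
from h import *
p,R=tool();print(p,R.round(3),state()['time'],state()['joint_pos'])
ci=optics.camera_info('wrist');im=optics.grab_frame('wrist');np.save('w4.npy',ci,allow_pickle=True);save('w4',im)
for n in ('socket','release_pad'):
  for d in nets.boxes_of('wrist',n): print(n,np.round(d['bbox']),d['confidence'])
E
```

```text
time: 5.35
tool_pos: [0.4042, 0.0876, 0.3107]
tool_rot: [0.0, 0.881, 0.472, 0.0]
contact_force: [-1.0, 0.1, -2.3]
gripper_width: 0.144
grasp_force: 63.5
time: 5.85
tool_pos: [0.4041, 0.0876, 0.3104]
tool_rot: [0.0, 0.647, 0.762, -0.0]
contact_force: [0.3, 0.7, -1.4]
gripper_width: 0.141
grasp_force: 63.5
time: 6.35
tool_pos: [0.4041, 0.0876, 0.3104]
tool_rot: [-0.0, 0.323, 0.946, -0.0]
contact_force: [-0.3, 0.8, -1.6]
gripper_width: 0.144
grasp_force: 63.5
time: 6.85
tool_pos: [0.4041, 0.0876, 0.3104]
tool_rot: [-0.0, -0.046, 0.999, -0.0]
contact_force: [0.0, -0.4, -2.0]
gripper_width: 0.143
grasp_force: 63.5
time: 7.35
tool_pos: [0.5838, 0.1111, 0.308]
tool_rot: [-0.001, -0.113, 0.994, -0.0]
contact_force: [0.0, -0.5, -2.1]
gripper_width: 0.147
grasp_force: 63.4
[0.58382646 0.11107814 0.30802734] [[-0.974 -0.225 -0.003]
 [-0.225  0.974 -0.   ]
 [ 0.003  0.    -1.   ]] 7.35 [ 6.29647334e-02 -5.19455374e-02  1.59100501e+00 -2.79837729e-04
  1.60550651e+00 -1.73489234e+00]
socket [324.  94. 269. 164.] 0.96
release_pad [422. 100.  25. 120.] 0.86
```

View pics/w4.png

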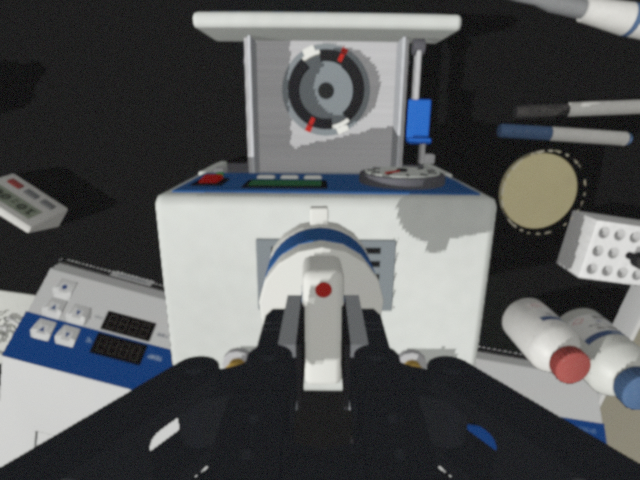

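The opposite view shows the collar hole at (326,90), red marks at (342,54) and (310,124), white at (311,52) and (342,128), and the blue pad at (419,118) with its lip at (419,139).

```bash
python3 - <<'E'
from h import *
ci=np.load('w4.npy',allow_pickle=True).item();p,R=tool()
deg=lambda v:np.degrees(np.arctan2(v[1],v[0]))
print('hole',onz(ci,326,90,.014),'ring',onz(ci,327,89.5,.029))
r1,r2=onz(ci,342,54,.029),onz(ci,310,124,.029);print('red',(r1+r2)/2,deg(r2-r1))
w1,w2=onz(ci,311,52,.029),onz(ci,342,128,.029);print('white',(w1+w2)/2,deg(w2-w1))
print('pad corners',onz(ci,407,98,.058),onz(ci,432,98,.058),onz(ci,405,137,.058),onz(ci,432,137,.058))
a,b=onz(ci,193,20,.08),onz(ci,461,20,.08);print('panel',a,b,deg(b-a)-90)
c,d=onz(ci,161,196,.19),onz(ci,494,200,.19);print('housing top front corners',c,d,np.linalg.norm(c-d),(c+d)/2)
E
```

```text
hole [0.49188939 0.09362194 0.014     ] ring [0.49190584 0.09447415 0.029     ]
red [0.49233524 0.09329296 0.029     ] -12.52776666918805
white [0.49306957 0.09459892 0.029     ] 36.27665109822943
pad corners [0.4841449  0.16477691 0.058     ] [0.47905035 0.18630608 0.058     ] [0.516955   0.17232549 0.058     ] [0.51135695 0.19614238 0.058     ]
panel [ 0.46631441 -0.02175436  0.08      ] [0.4181354  0.18654151 0.08      ] 13.023531301731879
housing top front corners [0.58374453 0.00777496 0.19      ] [0.53930485 0.21150912 0.19      ] 0.2085245600897295 [0.56152469 0.10964204 0.19      ]
```

Both views agree on the socket, mean (0.4925, 0.0931). Next I line the lugs up with the slots at 37.2° and come down to just above the collar.

```bash
python3 -m inch '[{"dx":0.06,"dy":0.003,"dz":0,"rx":0,"ry":0,"rz":-0.1},{"dx":0.117,"dy":0.0055,"dz":0,"rx":0,"ry":0,"rz":-0.2},{"dx":0.117,"dy":0.0055,"dz":0.03,"rx":0,"ry":0,"rz":-0.2816},{"dx":0.117,"dy":0.0055,"dz":0.09,"rx":0,"ry":0,"rz":-0.2816},{"dx":0.117,"dy":0.0055,"dz":0.15,"rx":0,"ry":0,"rz":-0.2816}]'
python3 -m inch '[{"dx":0,"dy":0,"dz":0.05,"rx":0,"ry":0,"rz":0},{"dx":0,"dy":0,"dz":0.1,"rx":0,"ry":0,"rz":0},{"dx":0,"dy":0,"dz":0.116,"rx":0,"ry":0,"rz":0},{"dx":0,"dy":0,"dz":0.116,"rx":0,"ry":0,"rz":0},{"dx":0,"dy":0,"dz":0.116,"rx":0,"ry":0,"rz":0}]'
python3 - <<'E'
from h import *
p,R=tool();print(p,R.round(4),np.degrees(np.arctan2(R[1,0],R[0,0])))
d=R.T@(np.array([.4916,.0943,p[2]])-p);print('move frac',d/.8)
for c in ('top','side'): save(c+'5',optics.grab_frame(c))
E
```

```text
time: 8.0
tool_pos: [0.4887, 0.0953, 0.1917]
tool_rot: [0.003, -0.32, 0.947, -0.001]
contact_force: [0.7, -0.0, -1.9]
gripper_width: 0.143
grasp_force: 63.5
time: 8.5
tool_pos: [0.4901, 0.0956, 0.1001]
tool_rot: [0.002, -0.321, 0.947, -0.0]
contact_force: [-0.5, -0.3, -1.4]
gripper_width: 0.142
grasp_force: 63.5
[0.49008757 0.0955762  0.10009768] [[-7.944e-01 -6.074e-01  3.700e-03]
 [-6.074e-01  7.944e-01  2.000e-04]
 [-3.000e-03 -2.100e-03 -1.000e+00]] -142.5975454632304
move frac [-5.32847101e-04 -2.41556902e-03  6.65343758e-06]
```

```bash
python3 -m inch '[{"dx":-0.0005,"dy":-0.0024,"dz":0.01,"rx":0,"ry":0,"rz":0},{"dx":-0.0005,"dy":-0.0024,"dz":0.02,"rx":0,"ry":0,"rz":0},{"dx":-0.0005,"dy":-0.0024,"dz":0.027,"rx":0,"ry":0,"rz":0},{"dx":-0.0005,"dy":-0.0024,"dz":0.027,"rx":0,"ry":0,"rz":0}]'
```

```text
time: 9.0
tool_pos: [0.491, 0.0944, 0.0766]
tool_rot: [0.0, -0.321, 0.947, -0.0]
contact_force: [-0.6, 0.7, 2.9]
gripper_width: 0.142
grasp_force: 64.0
```

```bash
python3 -m inch '[{"dx":0,"dy":0,"dz":0.005,"rx":0,"ry":0,"rz":0},{"dx":0,"dy":0,"dz":0.008,"rx":0,"ry":0,"rz":0},{"dx":0,"dy":0,"dz":0.008,"rx":0,"ry":0,"rz":0}]'
```

```text
time: 9.3
tool_pos: [0.4911, 0.0945, 0.0695]
tool_rot: [0.001, -0.321, 0.947, -0.0]
contact_force: [4.5, 0.6, -1.3]
gripper_width: 0.14
grasp_force: 63.6
```

```bash
python3 -m inch '[{"dx":0,"dy":0,"dz":0.005,"rx":0,"ry":0,"rz":0},{"dx":0,"dy":0,"dz":0.01,"rx":0,"ry":0,"rz":0},{"dx":0,"dy":0,"dz":0.01,"rx":0,"ry":0,"rz":0},{"dx":0,"dy":0,"dz":0.01,"rx":0,"ry":0,"rz":0}]'
```

```text
time: 9.7
tool_pos: [0.4914, 0.0943, 0.0624]
tool_rot: [0.001, -0.321, 0.947, -0.0]
contact_force: [3.7, 1.6, 3.2]
gripper_width: 0.143
grasp_force: 64.1
```

Nearly at the floor. I push a little further until it makes contact.

```bash
python3 -m inch '[{"dx":0,"dy":0,"dz":0.003,"rx":0,"ry":0,"rz":0},{"dx":0,"dy":0,"dz":0.003,"rx":0,"ry":0,"rz":0},{"dx":0,"dy":0,"dz":0.003,"rx":0,"ry":0,"rz":0}]'
```

```text
time: 10.0
tool_pos: [0.492, 0.0942, 0.0621]
tool_rot: [0.001, -0.321, 0.947, -0.001]
contact_force: [0.4, -1.6, 14.3]
gripper_width: 0.148
grasp_force: 65.4
```

```bash
python3 -m inch '[{"dx":0,"dy":0,"dz":0,"rx":0,"ry":0,"rz":0.06},{"dx":0,"dy":0,"dz":0,"rx":0,"ry":0,"rz":0.12},{"dx":0,"dy":0,"dz":0,"rx":0,"ry":0,"rz":0.18},{"dx":0,"dy":0,"dz":0,"rx":0,"ry":0,"rz":0.24},{"dx":0,"dy":0,"dz":0,"rx":0,"ry":0,"rz":0.30}]'
python3 - <<'E'
from h import *
s=state();p,R=tool();print(p,np.degrees(np.arctan2(R[1,0],R[0,0])),s['ft_torque'],s['contact_force'])
E
```

```text
time: 10.5
tool_pos: [0.4926, 0.0937, 0.0622]
tool_rot: [0.002, -0.1, 0.995, -0.001]
contact_force: [1.5, -2.6, 12.3]
gripper_width: 0.147
grasp_force: 65.3
[0.49262889 0.09368614 0.06218913] -168.5161383738065 [-0.32428772 -0.28427509  0.24661163] [ 1.51706357 -2.57741294 12.29138459]
```

```bash
python3 -m inch '[{"dx":0,"dy":0,"dz":0,"rx":0,"ry":0,"rz":0.06},{"dx":0,"dy":0,"dz":0,"rx":0,"ry":0,"rz":0.12},{"dx":0,"dy":0,"dz":0,"rx":0,"ry":0,"rz":0.18},{"dx":0,"dy":0,"dz":0,"rx":0,"ry":0,"rz":0.24},{"dx":0,"dy":0,"dz":0,"rx":0,"ry":0,"rz":0.29}]'
python3 -m inch '[{"dx":0,"dy":0,"dz":0,"rx":0,"ry":0,"rz":0.015},{"dx":0,"dy":0,"dz":0,"rx":0,"ry":0,"rz":0.03},{"dx":0,"dy":0,"dz":0,"rx":0,"ry":0,"rz":0.03}]'
python3 - <<'E'
from h import *
s=state();p,R=tool();print(p,np.degrees(np.arctan2(R[1,0],R[0,0])),s['ft_torque'],s['contact_force'])
E
```

```text
time: 11.0
tool_pos: [0.493, 0.0942, 0.0622]
tool_rot: [0.003, 0.117, 0.993, 0.0]
contact_force: [4.0, 1.1, 10.1]
gripper_width: 0.144
grasp_force: 65.5
time: 11.3
tool_pos: [0.4931, 0.0943, 0.0621]
tool_rot: [0.003, 0.136, 0.991, -0.0]
contact_force: [2.8, -1.3, 10.5]
gripper_width: 0.144
grasp_force: 68.1
[0.49309543 0.09426805 0.06211796] 164.32471678759092 [ 0.13690565 -0.80303555  1.06771474] [ 2.83363948 -1.26655034 10.47709972]
```

The twist torque rose to 1.07 N·m, so the filter is at the stop. I release, lift and look.

```bash
python3 -m inch '[{"dx":0,"dy":0,"dz":0,"rx":0,"ry":0,"rz":0},{"dx":0,"dy":0,"dz":0,"rx":0,"ry":0,"rz":0},{"dx":0,"dy":0,"dz":0,"rx":0,"ry":0,"rz":0},{"dx":0,"dy":0,"dz":0,"rx":0,"ry":0,"rz":0}]' 0
python3 -m inch '[{"dx":0,"dy":0,"dz":-0.03,"rx":0,"ry":0,"rz":0},{"dx":0,"dy":0,"dz":-0.08,"rx":0,"ry":0,"rz":0},{"dx":0,"dy":0,"dz":-0.14,"rx":0,"ry":0,"rz":0},{"dx":0.05,"dy":0,"dz":-0.2,"rx":0,"ry":0,"rz":0},{"dx":0.1,"dy":0,"dz":-0.22,"rx":0,"ry":0,"rz":0}]'
python3 -m inch '[{"dx":0.06,"dy":0,"dz":0,"rx":0,"ry":0,"rz":-0.1},{"dx":0.08,"dy":0,"dz":0,"rx":0,"ry":0,"rz":-0.2},{"dx":0.08,"dy":0,"dz":0,"rx":0,"ry":-0.1,"rz":-0.3},{"dx":0.08,"dy":0,"dz":0,"rx":0,"ry":-0.1,"rz":-0.333},{"dx":0.08,"dy":0,"dz":0,"rx":0,"ry":0,"rz":-0.333}]' -1
python3 -m inch '[{"dx":0,"dy":0,"dz":0,"rx":0,"ry":-0.1,"rz":0},{"dx":0,"dy":0,"dz":0,"rx":0,"ry":-0.2,"rz":0},{"dx":0,"dy":0,"dz":0,"rx":0,"ry":-0.3,"rz":0},{"dx":0,"dy":0,"dz":0,"rx":0,"ry":-0.349,"rz":0},{"dx":0,"dy":0,"dz":0,"rx":0,"ry":-0.349,"rz":0}]'
python3 - <<'E'
from h import *
p,R=tool();print(p,R.round(3),state()['time'],np.round(state()['joint_pos'],2))
ci=optics.camera_info('wrist');im=optics.grab_frame('wrist');np.save('w6.npy',ci,allow_pickle=True);save('w6',im)
top=optics.grab_frame('top');side=optics.grab_frame('side')
f=lambda x:cv2.resize(x,(400,300),interpolation=cv2.INTER_CUBIC)
save('m6',np.vstack([np.hstack([f(top[205:295,190:310]),f(side[135:225,260:380])]),np.hstack([f(im),f(im)*0])]))
E
```

```text
time: 11.7
tool_pos: [0.489, 0.0943, 0.0581]
tool_rot: [-0.001, 0.138, 0.99, -0.0]
contact_force: [-0.2, -0.7, 1.0]
gripper_width: 0.501
grasp_force: 0.0
time: 12.2
tool_pos: [0.4179, 0.115, 0.2369]
tool_rot: [0.002, 0.139, 0.99, 0.0]
contact_force: [0.1, 1.1, 1.7]
gripper_width: 0.496
grasp_force: 0.0
time: 12.7
tool_pos: [0.3511, 0.133, 0.2333]
tool_rot: [0.001, -0.113, 0.994, 0.0]
contact_force: [0.5, -0.2, 0.2]
gripper_width: 0.003
grasp_force: 0.0
time: 13.2
tool_pos: [0.374, 0.1418, 0.2304]
tool_rot: [0.249, -0.107, 0.962, 0.026]
contact_force: [0.1, 0.9, 0.7]
gripper_width: -0.0
grasp_force: 0.0
[0.37402087 0.14177703 0.230449  ] [[-0.853 -0.22   0.473]
 [-0.193  0.976  0.104]
 [-0.484 -0.003 -0.875]] 13.2 [ 0.15 -1.01  2.41  0.03  1.24 -1.64]
```

View pics/m6.png

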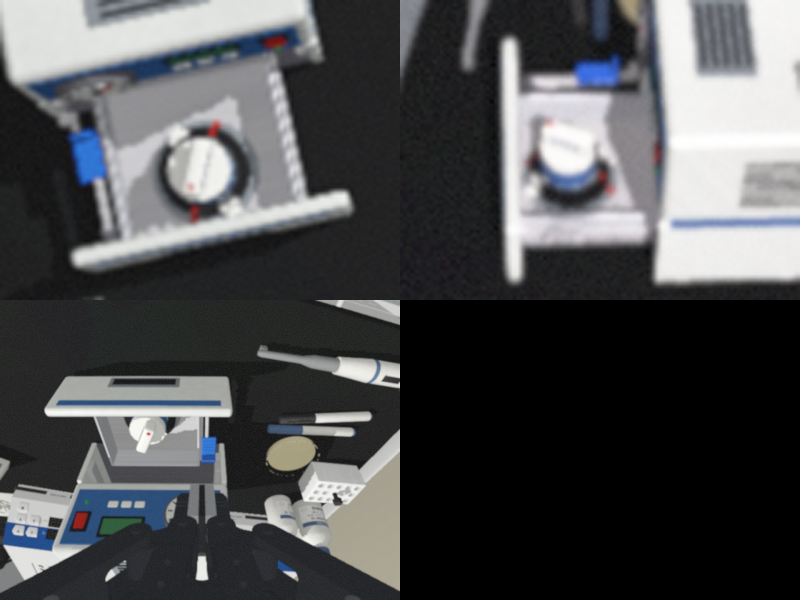

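The filter sits in the collar and the paddle looks close to the red-mark line. In the wrist crop it runs from the dot at (149,434) down to (138,450). I'll check its angle at higher resolution before going on, and compute the lever move.

```bash
python3 - <<'E'
from h import *
im=cv2.imread('pics/w6.png');c=im[170:270,180:360]
cv2.imwrite('pics/c6.png',cv2.resize(c,(720,400),interpolation=cv2.INTER_CUBIC))
p,R=tool()
ux=np.array([.975,.2217,0]);uy=np.array([-.2217,.975,0])
pad=np.array([.4987,.1796,.058])
print('pad rel',R.T@(pad+np.array([0,0,.06])-p)/.8)
E
```

```text
pad rel [-0.07000359  0.01278974  0.20549466]
```

View pics/c6.png

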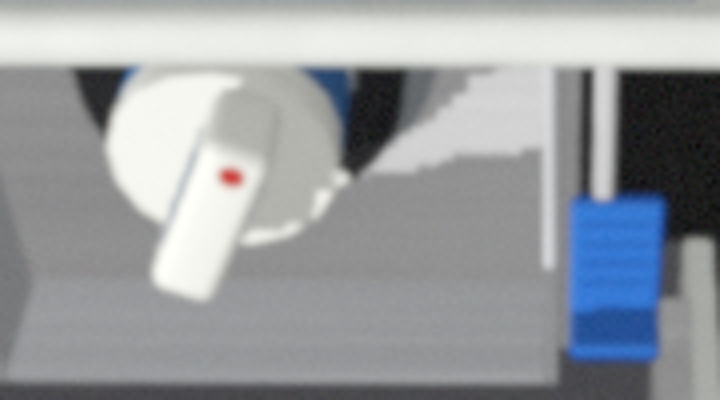

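The crop shows the paddle's top face from (238,147) to (181,290) in crop pixels, and the pad's front edge from (572,200) to (664,200).

```bash
python3 - <<'E'
from h import *
ci=np.load('w6.npy',allow_pickle=True).item()
q=lambda u,v,z:onz(ci,180+u/4,170+v/4,z)
a,b=q(238,147,.076),q(181,290,.076);v=b-a;print('paddle',a,b,np.linalg.norm(v),np.degrees(np.arctan2(v[1],v[0])),(a+b)/2)
for l in (((210,135),(153,280)),((264,160),(210,300))):
  a,b=q(*l[0],.076),q(*l[1],.076);v=b-a;print(np.degrees(np.arctan2(v[1],v[0])))
e,f=q(572,200,.058),q(664,200,.058);print('pad front',e,f,(e+f)/2, 'ctr',(e+f)/2+.017*np.array([.975,.2217,0]))
print('lip base',q(615,308,.058))
E
```

```text
paddle [0.4681898  0.09772435 0.076     ] [0.51081821 0.0893965  0.076     ] 0.04343425783913725 -11.054029454180288 [0.48950401 0.09356043 0.076     ]
-11.523418645060884
-9.946525625221371
pad front [0.48428249 0.16680621 0.058     ] [0.47996628 0.18575687 0.058     ] [0.48212439 0.17628154 0.058     ] ctr [0.49869939 0.18005044 0.058     ]
lip base [0.51480236 0.18362419 0.058     ]
```

The paddle is at about -11° ± 1.5 (stop -12.6) and its measured length of 43.4 mm matches the seated height, so the filter is fitted. The pad is confirmed at (0.4987, 0.180). I go above it.

```bash
python3 - <<'E'
from h import *
p,R=tool()
print(R.T@(np.array([.5031,.1810,.15])-p)/.8, R.T@np.array([0,0,-.06])/.8,R.T@np.array([.975,.2217,0])*.01/.8)
E
```

```text
[-0.09453555  0.01317062  0.17338002] [0.0365847  0.00022616 0.06547143] [-1.09107437e-02  3.16138623e-05  6.09669220e-03]
```

```bash
python3 -m inch '[{"dx":-0.035,"dy":0.004,"dz":0.05,"rx":0,"ry":0,"rz":0},{"dx":-0.07,"dy":0.009,"dz":0.11,"rx":0,"ry":0,"rz":0},{"dx":-0.0945,"dy":0.013,"dz":0.173,"rx":0,"ry":0,"rz":0},{"dx":-0.0945,"dy":0.013,"dz":0.173,"rx":0,"ry":0,"rz":0},{"dx":-0.0945,"dy":0.013,"dz":0.173,"rx":0,"ry":0,"rz":0}]'
python3 - <<'E'
from h import *
p,R=tool();print(p,R.round(3),np.round(state()['joint_pos'],2))
print(R.T@(np.array([.5031,.1810,.075])-p)/.8)
E
```

```text
time: 13.85
tool_pos: [0.5031, 0.1808, 0.1469]
tool_rot: [0.248, -0.107, 0.963, 0.026]
contact_force: [-0.9, -0.5, 0.1]
gripper_width: 0.002
grasp_force: 0.0
[0.5030645  0.18075711 0.14694021] [[-0.854 -0.219  0.471]
 [-0.193  0.976  0.103]
 [-0.482 -0.003 -0.876]] [ 0.2  -0.43  2.23  0.01  0.83 -1.59]
[0.04327988 0.0005454  0.07882387]
```

```bash
python3 -m inch '[{"dx":0.022,"dy":0,"dz":0.04,"rx":0,"ry":0,"rz":0},{"dx":0.0433,"dy":0.0005,"dz":0.0788,"rx":0,"ry":0,"rz":0},{"dx":0.0433,"dy":0.0005,"dz":0.0788,"rx":0,"ry":0,"rz":0},{"dx":0.0433,"dy":0.0005,"dz":0.0788,"rx":0,"ry":0,"rz":0}]'
python3 -m inch '[{"dx":0.003,"dy":0,"dz":0.0055,"rx":0,"ry":0,"rz":0},{"dx":0.006,"dy":0,"dz":0.011,"rx":0,"ry":0,"rz":0},{"dx":0.006,"dy":0,"dz":0.011,"rx":0,"ry":0,"rz":0}]'
python3 -m inch '[{"dx":0.0024,"dy":0,"dz":0.0044,"rx":0,"ry":0,"rz":0},{"dx":0.0024,"dy":0,"dz":0.0044,"rx":0,"ry":0,"rz":0}]'
```

```text
time: 14.25
tool_pos: [0.5041, 0.1812, 0.0796]
tool_rot: [0.252, -0.107, 0.961, 0.026]
contact_force: [0.6, -0.7, 0.7]
gripper_width: -0.001
grasp_force: 0.0
time: 14.55
tool_pos: [0.5041, 0.1813, 0.0685]
tool_rot: [0.251, -0.107, 0.962, 0.026]
contact_force: [0.2, -0.4, -0.1]
gripper_width: 0.0
grasp_force: 0.0
time: 14.75
tool_pos: [0.5035, 0.1812, 0.0633]
tool_rot: [0.251, -0.107, 0.962, 0.026]
contact_force: [0.4, 0.3, -0.5]
gripper_width: -0.005
grasp_force: 0.0
```

```bash
for k in 1; do python3 -m inch '[{"dx":0.0018,"dy":0,"dz":0.0033,"rx":0,"ry":0,"rz":0},{"dx":0.0018,"dy":0,"dz":0.0033,"rx":0,"ry":0,"rz":0}]'; python3 -m inch '[{"dx":0.0018,"dy":0,"dz":0.0033,"rx":0,"ry":0,"rz":0},{"dx":0.0018,"dy":0,"dz":0.0033,"rx":0,"ry":0,"rz":0}]'; done
```

```text
time: 14.95
tool_pos: [0.5043, 0.1813, 0.061]
tool_rot: [0.251, -0.107, 0.962, 0.026]
contact_force: [-0.9, -0.4, 2.3]
gripper_width: 0.003
grasp_force: 1.2
time: 15.15
tool_pos: [0.5046, 0.1814, 0.0583]
tool_rot: [0.252, -0.107, 0.961, 0.027]
contact_force: [0.9, 0.5, 4.1]
gripper_width: 0.002
grasp_force: 1.9
```

```bash
python3 -m inch '[{"dx":0.0018,"dy":0,"dz":0.0033,"rx":0,"ry":0,"rz":0},{"dx":0.0027,"dy":0,"dz":0.005,"rx":0,"ry":0,"rz":0},{"dx":0.0027,"dy":0,"dz":0.005,"rx":0,"ry":0,"rz":0},{"dx":0.0027,"dy":0,"dz":0.005,"rx":0,"ry":0,"rz":0}]'
python3 - <<'E'
from h import *
p,R=tool();f=R.T@np.array([.975,.2217,0])*.01/.8;print(p,f)
E
```

```text
time: 15.55
tool_pos: [0.5048, 0.1814, 0.0541]
tool_rot: [0.252, -0.107, 0.961, 0.027]
contact_force: [-0.8, -0.1, 7.2]
gripper_width: -0.0
grasp_force: 2.9
[0.50483218 0.18142666 0.05408866] [-1.08945202e-02  3.30003373e-05  6.12562838e-03]
```

The lever is pressed about 7.5 mm at 7 N. I push the drawer in about 20 mm while holding it down.

```bash
python3 -m inch '[{"dx":-0.0055,"dy":0,"dz":0.0031,"rx":0,"ry":0,"rz":0},{"dx":-0.0109,"dy":0,"dz":0.0061,"rx":0,"ry":0,"rz":0},{"dx":-0.0164,"dy":0,"dz":0.0092,"rx":0,"ry":0,"rz":0},{"dx":-0.0218,"dy":0,"dz":0.0122,"rx":0,"ry":0,"rz":0},{"dx":-0.0262,"dy":0,"dz":0.0146,"rx":0,"ry":0,"rz":0}]'
python3 - <<'E'
from h import *
p,R=tool();print(p,state()['contact_force'],state()['grasp_force'])
im=optics.grab_frame('top'); save('t7',im)
b=cv2.imread('pics/top0.png').astype(int)
hsv=cv2.cvtColor(im,cv2.COLOR_RGB2HSV)
for n in ('socket','release_pad'): print(n,[(np.round(d['bbox'],1),round(d['confidence'],2)) for d in nets.boxes_of('top',n)[:2]])
E
```

```text
time: 16.05
tool_pos: [0.528, 0.1866, 0.0538]
tool_rot: [0.251, -0.107, 0.962, 0.026]
contact_force: [-1.6, -1.6, 7.1]
gripper_width: 0.001
grasp_force: 3.3
[0.52804937 0.18658323 0.05377747] [-1.63150761 -1.64420711  7.06031087] 3.302627597004175
socket [(array([252.4, 248.4,  83.5,  51.2]), 0.64)]
release_pad []
```

The drawer moved (friction about 2 N; its image is about 11 px shorter). I lift off and move to in front of the panel.

```bash
python3 -m inch '[{"dx":-0.006,"dy":0,"dz":-0.016,"rx":0,"ry":0,"rz":0},{"dx":-0.016,"dy":0,"dz":-0.042,"rx":0,"ry":0,"rz":0},{"dx":-0.04,"dy":0,"dz":-0.09,"rx":0,"ry":0,"rz":0},{"dx":-0.055,"dy":0,"dz":-0.13,"rx":0,"ry":0,"rz":0},{"dx":-0.055,"dy":0,"dz":-0.13,"rx":0,"ry":0,"rz":0}]'
python3 - <<'E'
from h import *
p,R=tool();print(p)
for t in ([.415,.0755,.16],[.415,.0755,.05]): print(R.T@(np.array(t)-p)/.8)
E
```

```text
time: 16.7
tool_pos: [0.5176, 0.1846, 0.1715]
tool_rot: [0.255, -0.107, 0.961, 0.027]
contact_force: [0.8, -0.0, 0.6]
gripper_width: 0.002
grasp_force: 0.0
[0.51761137 0.18460092 0.17154014]
[ 0.14192851 -0.10489105 -0.06412811]
[ 0.2101627  -0.1044555   0.05524591]
```

```bash
python3 -m inch '[{"dx":0.045,"dy":-0.03,"dz":-0.021,"rx":0,"ry":0,"rz":0},{"dx":0.09,"dy":-0.065,"dz":-0.042,"rx":0,"ry":0,"rz":0},{"dx":0.142,"dy":-0.105,"dz":-0.064,"rx":0,"ry":0,"rz":0},{"dx":0.142,"dy":-0.105,"dz":-0.064,"rx":0,"ry":0,"rz":0},{"dx":0.142,"dy":-0.105,"dz":-0.064,"rx":0,"ry":0,"rz":0}]'
python3 - <<'E'
from h import *
p,R=tool();print(p,R[:,2],np.round(state()['joint_pos'],2))
for t in ([.415,.0755,.05],): print(R.T@(np.array(t)-p)/.8)
T=np.load('top.npy',allow_pickle=True).item()
im=optics.grab_frame('top')
# panel top edge: bright pixels along the mid-line
for s in np.arange(-.04,.12,.004):
    X=np.array([.4391,.081,.08])+s*np.array([.975,.2217,0])-.085*np.array([-.2217,.975,0])
    u,v=proj(T,X); print(round(s,3),im[int(round(v)),int(round(u))].mean().round(),end='; ')
E
```

```text
time: 17.2
tool_pos: [0.4118, 0.0738, 0.1536]
tool_rot: [0.251, -0.105, 0.962, 0.026]
contact_force: [0.4, 1.2, -0.0]
gripper_width: 0.0
grasp_force: 0.0
[0.41181852 0.07377798 0.15362456] [ 0.47742211  0.10301492 -0.87261449] [-0.11 -0.91  2.49  0.17  1.08 -1.94]
[0.0594674  0.00160761 0.11515075]
-0.04 34.0; -0.036 34.0; -0.032 36.0; -0.028 34.0; -0.024 36.0; -0.02 33.0; -0.016 35.0; -0.012 33.0; -0.008 33.0; -0.004 32.0; -0.0 35.0; 0.004 32.0; 0.008 28.0; 0.012 43.0; 0.016 113.0; 0.02 134.0; 0.024 223.0; 0.028 230.0; 0.032 157.0; 0.036 71.0; 0.04 32.0; 0.044 34.0; 0.048 36.0; 0.052 33.0; 0.056 35.0; 0.06 36.0; 0.064 34.0; 0.068 34.0; 0.072 33.0; 0.076 32.0; 0.08 34.0; 0.084 36.0; 0.088 35.0; 0.092 37.0; 0.096 34.0; 0.1 35.0; 0.104 35.0; 0.108 31.0; 0.112 31.0; 0.116 56.0;
```

The panel top now lies 21 mm in, so the drawer is free of the catch. I go down in front of it.

```bash
python3 -m inch '[{"dx":0.02,"dy":0.0005,"dz":0.039,"rx":0,"ry":0,"rz":0},{"dx":0.04,"dy":0.001,"dz":0.077,"rx":0,"ry":0,"rz":0},{"dx":0.0595,"dy":0.0016,"dz":0.115,"rx":0,"ry":0,"rz":0},{"dx":0.0595,"dy":0.0016,"dz":0.115,"rx":0,"ry":0,"rz":0},{"dx":0.0595,"dy":0.0016,"dz":0.115,"rx":0,"ry":0,"rz":0}]'
python3 - <<'E'
from h import *
p,R=tool();print(p,R.round(3),np.round(state()['joint_pos'],2))
print(R.T@(np.array([.5512,.1065,.05])-p)/.8)
E
```

```text
time: 17.75
tool_pos: [0.4152, 0.0776, 0.0506]
tool_rot: [0.249, -0.108, 0.962, 0.027]
contact_force: [0.1, 0.1, 0.7]
gripper_width: -0.003
grasp_force: 0.0
[0.41521705 0.07760092 0.05061101] [[-0.853 -0.221  0.473]
 [-0.194  0.975  0.106]
 [-0.485 -0.001 -0.875]] [-0.09 -0.72  2.58  0.21  0.81 -1.99]
[-0.15159967 -0.00235151  0.08491337]
```

```bash
python3 -m inch '[{"dx":-0.022,"dy":0,"dz":0.0122,"rx":0,"ry":0,"rz":0},{"dx":-0.044,"dy":-0.001,"dz":0.0245,"rx":0,"ry":0,"rz":0},{"dx":-0.066,"dy":-0.001,"dz":0.037,"rx":0,"ry":0,"rz":0},{"dx":-0.088,"dy":-0.001,"dz":0.049,"rx":0,"ry":0,"rz":0},{"dx":-0.109,"dy":-0.0017,"dz":0.061,"rx":0,"ry":0,"rz":0}]'
python3 -m inch '[{"dx":-0.006,"dy":0,"dz":0.0033,"rx":0,"ry":0,"rz":0},{"dx":-0.012,"dy":0,"dz":0.0067,"rx":0,"ry":0,"rz":0},{"dx":-0.018,"dy":0,"dz":0.01,"rx":0,"ry":0,"rz":0},{"dx":-0.022,"dy":0,"dz":0.0122,"rx":0,"ry":0,"rz":0}]'
python3 - <<'E'
from h import *
p,R=tool();print(p,state()['contact_force'],(np.array([.5512,.1065])-p[:2])@[.975,.2217])
E
```

```text
time: 18.25
tool_pos: [0.516, 0.0981, 0.054]
tool_rot: [0.252, -0.108, 0.961, 0.027]
contact_force: [-5.7, 0.0, 3.9]
gripper_width: 0.001
grasp_force: 2.4
time: 18.65
tool_pos: [0.5332, 0.1017, 0.0519]
tool_rot: [0.251, -0.107, 0.962, 0.026]
contact_force: [-2.6, -0.6, 2.1]
gripper_width: -0.004
grasp_force: 1.8
[0.53320626 0.1016754  0.0519317 ] [-2.63734558 -0.59831033  2.14761915] 0.018613515142305356
```

Contact is about 9 mm ahead of the TCP, so roughly 9 mm remain. I go on in small steps until the stop answers.

```bash
python3 -m inch '[{"dx":-0.004,"dy":0,"dz":0.0022,"rx":0,"ry":0,"rz":0},{"dx":-0.0076,"dy":0,"dz":0.0043,"rx":0,"ry":0,"rz":0},{"dx":-0.0076,"dy":0,"dz":0.0043,"rx":0,"ry":0,"rz":0}]'
python3 -m inch '[{"dx":-0.0022,"dy":0,"dz":0.0012,"rx":0,"ry":0,"rz":0},{"dx":-0.0033,"dy":0,"dz":0.0018,"rx":0,"ry":0,"rz":0},{"dx":-0.0033,"dy":0,"dz":0.0018,"rx":0,"ry":0,"rz":0}]'
```

```text
time: 18.95
tool_pos: [0.54, 0.1031, 0.0514]
tool_rot: [0.251, -0.107, 0.962, 0.026]
contact_force: [0.4, 0.7, -0.2]
gripper_width: -0.002
grasp_force: 0.0
time: 19.25
tool_pos: [0.5423, 0.1037, 0.051]
tool_rot: [0.25, -0.107, 0.962, 0.026]
contact_force: [-6.0, -1.6, 4.3]
gripper_width: 0.001
grasp_force: 3.0
```

```bash
python3 -m inch '[{"dx":-0.0022,"dy":0,"dz":0.0012,"rx":0,"ry":0,"rz":0},{"dx":-0.0033,"dy":0,"dz":0.0018,"rx":0,"ry":0,"rz":0},{"dx":-0.0033,"dy":0,"dz":0.0018,"rx":0,"ry":0,"rz":0}]'
```

```text
time: 19.55
tool_pos: [0.5428, 0.1038, 0.0508]
tool_rot: [0.247, -0.108, 0.963, 0.026]
contact_force: [-35.7, -10.8, 28.9]
gripper_width: -0.002
grasp_force: 18.1
```

The drawer is hard on its stop at 37 N. I back off and verify.

```bash
python3 -m inch '[{"dx":0.02,"dy":0,"dz":-0.0112,"rx":0,"ry":0,"rz":0},{"dx":0.05,"dy":0,"dz":-0.028,"rx":0,"ry":0,"rz":0},{"dx":0.07,"dy":0,"dz":-0.05,"rx":0,"ry":0,"rz":0},{"dx":0.07,"dy":0,"dz":-0.09,"rx":0,"ry":0,"rz":0},{"dx":0.07,"dy":0,"dz":-0.12,"rx":0,"ry":0,"rz":0}]'
python3 - <<'E'
from h import *
p,R=tool();print(p,state()['contact_force'])
T=np.load('top.npy',allow_pickle=True).item()
im=optics.grab_frame('top');save('t9',im)
for off in (-.09,.09):
  print(off,[(round(s,3),int(im[int(round(v)),int(round(u))].mean())) for s in np.arange(.08,.14,.004) for u,v in [proj(T,np.array([.4391,.081,.08])+s*np.array([.975,.2217,0])+off*np.array([-.2217,.975,0]))]])
for n in ('fresh_filter','spent_filter','bench_timer','water_c','petri_a','marker_blue'): print(n,[(np.round(d['bbox']),round(d['confidence'],2)) for d in nets.boxes_of('top',n)[:4]])
E
```

```text
time: 20.05
tool_pos: [0.4514, 0.0834, 0.1083]
tool_rot: [0.251, -0.107, 0.962, 0.026]
contact_force: [0.3, 0.2, 0.8]
gripper_width: -0.0
grasp_force: 0.0
[0.45142778 0.08341605 0.1083352 ] [0.34552746 0.21749332 0.77120498]
-0.09 [(np.float64(0.08), 31), (np.float64(0.084), 34), (np.float64(0.088), 31), (np.float64(0.092), 32), (np.float64(0.096), 29), (np.float64(0.1), 63), (np.float64(0.104), 112), (np.float64(0.108), 117), (np.float64(0.112), 126), (np.float64(0.116), 219), (np.float64(0.12), 226), (np.float64(0.124), 137), (np.float64(0.128), 82), (np.float64(0.132), 52), (np.float64(0.136), 42), (np.float64(0.14), 56)]
0.09 [(np.float64(0.08), 23), (np.float64(0.084), 22), (np.float64(0.088), 24), (np.float64(0.092), 24), (np.float64(0.096), 23), (np.float64(0.1), 29), (np.float64(0.104), 113), (np.float64(0.108), 120), (np.float64(0.112), 107), (np.float64(0.116), 145), (np.float64(0.12), 165), (np.float64(0.124), 151), (np.float64(0.128), 93), (np.float64(0.132), 82), (np.float64(0.136), 64), (np.float64(0.14), 62)]
fresh_filter [(array([419., 227.,  22.,  25.]), 0.87), (array([363., 301.,  18.,  18.]), 0.65)]
spent_filter [(array([381., 226.,  19.,  23.]), 0.76)]
bench_timer [(array([356., 191.,  23.,  15.]), 0.78), (array([246., 232.,  83.,  26.]), 0.47), (array([235., 198., 103.,  90.]), 0.38)]
water_c [(array([484., 223.,  20.,  18.]), 0.73)]
petri_a [(array([164., 242.,  33.,  33.]), 0.58), (array([163., 260.,  52.,   9.]), 0.56)]
marker_blue [(array([162., 261.,  48.,  10.]), 0.56)]
```

The panel is 114–115 mm in at both ends, the bystanders have not moved, and the arm is clear. I hand the job in.

```bash
python3 -c "
from plant import ticket; print(ticket.job_done())"
```

```text
the job is handed in; nothing more can be done
None
```

The fresh filter is seated and twisted to its stop, the lever was pressed and the drawer pushed home onto its stop; the spent filter and the rest were left where they stood, and the job was handed in at about 20 s.

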